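# Lower the ratchet magnifier over the finds tray

### The job

Bring the bench magnifier down over the finds tray: press the red pawl tab right down so that the ratchet is free, then push the orange pad at the end of the magnifier arm steadily down until the arm is on its bottom stop, and let go of everything. Only press and push: do not lift the arm or let it slam, keep off the lens glass, and leave the finds and the other things on the table where they are.

Things in the scene. Friction and masses are not known exactly. Their poses are not given: they have to be found in the camera images.
- pawl_tab (a point): Centre of the top face of the red pawl tab (44 x 38 x 8 mm), on the stand's side away from the arm, 95 mm above the table. z: normal of that face; x: level, the way the arm reaches; y along the hinge. Pressed from above with 1.5 to 3 N it swings down about pawl_hinge; fully down its centre is 41 mm lower. It stays where it is left (stiff pivot, no spring).
- pawl_hinge (a point): Pivot axis of the steel pawl, 85 mm above the table, between two small cheeks on the stand. The axis is this point's y; x points level the way the arm reaches. The tab's top centre lies 115 mm from it on the -x side and 10 mm above it when engaged.
- pawl (a joint): Pawl angle in rad: 0 = engaged in the brass teeth (arm locked), 0.36 = tab pressed fully down on its stop, teeth free. The tooth itself is cleared from about 0.15.
- stand_hinge (a point): Hinge axis of the magnifier arm, 150 mm above the table, at the top of the stand's steel post. The axis is this point's y; x points level the way the arm reaches, over the tray; z up. The stand is fixed: grey base 190 x 130 x 18 mm.
- push_pad (a point): Centre of the top face of the orange ribbed push pad (44 mm along the arm, 50 wide, 10 thick) at the arm's free end. x: outwards along the arm; y along the hinge; z: normal of that face. It lies 205 mm out from the hinge and 6 mm above the arm's centre line, and moves on an arc about stand_hinge. With the pawl free, 1.5 to 3.5 N moves it; it stays where it is left (stiff hinge).
- mag_arm (a joint): Arm angle in rad, growing as the arm goes down. Its slope above the level is 0.85 minus this value; it starts between 0.03 and 0.17. With the pawl engaged the teeth stop it at about 0.20. 0.90 = on the bottom stop, the arm about level (0.05 rad below).
- lens (a point): Clear round magnifier glass, 76 mm across and 6 mm thick, in a black ring 86 mm across and 14 mm deep, centred 130 mm out from the hinge along the arm. This point is its centre, z square to the glass. Not to be touched; the black ring may be.
- tray: Wooden finds tray 170 x 200 x 30 mm with a pale lining, standing under the arm's end. Fixed. Origin: centre of its underside, x as for the stand.
- bronze: Loose find in the tray: green bronze blade 22 to 36 mm wide, about 105 mm long (along y), 12 mm thick. Origin on its underside. Leave alone.
- stone: Loose find in the tray: sandy rounded stone 56 mm across, 32 mm high. Origin at the centre of its underside. Leave alone.
- pencil: Yellow pencil about 165 mm long, 8 mm thick, lying along its x beside the stand. Leave alone.
- brush: Small brush, 170 mm long, lying along its x on the table. Leave alone.
- jar: Small capped jar, 44 mm across, 65 mm high, standing near the pawl side of the stand. Origin: centre of its underside. Leave alone.
- box: Small lidded specimen box, white lid, 114 x 89 x 37 mm, standing some way off. Origin: centre of its underside. Leave alone.
- pot: Empty blue ceramic cup, 64 mm across, 80 mm high, standing some way off. Origin: centre of its underside. Leave alone.

How it is judged:
On the way, in this order (a step that is already met when the one before it is completed fails the run):
1. the pawl tab is pressed down, the ratchet free, the arm still up (value of joint pawl above 0.26 rad and value of joint mag_arm below 0.27 rad), for 0.2 s.
2. the arm is pushed down past the teeth to its bottom stop (value of joint mag_arm above 0.84 rad and value of joint pawl above 0.2 rad), for 0.2 s.
At the end, for the whole second after the job is handed in: The magnifier arm rests within 0.06 rad (about 12 mm at the pad) of its bottom stop, the pawl is still free (at least 0.20 rad), and every loose thing lies within 20 mm of where it began (all of step 2 and velocity of joint mag_arm below 0.05 rad/s and distance of each of bronze, stone, pencil, brush, jar, box, pot from where it was at the start of the episode below 0.02 m); the robot touches nothing.
It fails at once if the arm is forced down over the teeth with the pawl engaged (value of joint mag_arm above 0.3 rad and value of joint pawl below 0.12 rad).
It fails at once if the arm is lifted to the top of its play, above every start (value of joint mag_arm below 0 rad).
It fails at once if the arm is slammed down (faster than 2.5 rad/s) (velocity of joint mag_arm above 2.5 rad/s).
It fails at once if the lens glass is touched (contact force between any of the fingers, the arm and lens_glass above 0.5 N).
It fails at once if a find or another loose thing is moved by more than 20 mm or lifted (distance of any of bronze, stone, pencil, brush, jar, box, pot from where it was at the start of the episode above 0.02 m).
It also fails if it takes over 45 s, if anything falls off the work surface, if the arm or the gripper's body presses on something with over 40 N, if the wrist force passes 120 N, or if a joint passes its speed limit or range.

### The arm

A 7-joint arm with a two-finger parallel gripper is mounted at the origin on the work surface. World frame = base frame: x ahead of the robot, y to its left, z up, the work surface at z = 0. Lengths are in m, angles in rad, forces in N, time in s.
With the tool pointing down it reaches from about 0.4 to 0.875 m from the base axis. Payload 19.3 kg.
Tool frame: the origin (TCP) lies between the finger pads; the fingertips stand 25 mm ahead of it and the grasp point (between the pads) lies 6 mm ahead of it; y points along the fingers, x is the direction in which the jaws open and shut, and the axes are right-handed (so a half turn about y gives the same grasp; the last joint's range is limited). The gripper opens to 85 mm and grips with 20 to 120 N. Pads are 22 mm wide; open, the fingers measure 114 mm over their backs; the gripper's body (76 mm by 85 mm) begins 54 mm behind the grasp point. The pads swing forward as they close: fully open they stand 13 mm farther back than shut.
Start: joints at [-1.214, 0.521, -0.036, 1.599, 0.021, 1.021, -0.113], TCP at [0.259, 0.569, 0.256] pointing down, gripper open.
Joint ranges: [-2.91, 2.91], [-0.3, 2.13], [-1.5, 1.42], [0.17, 2.43], [-1.26, 4.41], [0.16, 1.93], [-2.52, 2.52]. Speed limits (rad/s): [1.89, 1.89, 2.39, 2.39, 3.01, 3.01, 3.01].

### API

Orientations are given as a rotation vector (axis times angle).
In Python, from bench import telemetry, cams, env gives the robot as it stands.
- The arm moves only by the tool jog_arm, never from a script. Its argument "commands" is a list of rows, each an object of numbers: "x", "y", "z": the shift along the tool's x, y, z in m; "wx", "wy", "wz": the turn, a rotation vector about the tool's x, y, z in rad; "hand": the finger opening in m, from 0 to 0.0854. In form: [{"x": .., "y": .., "z": .., "wx": .., "wy": .., "wz": .., "hand": ..}, ...]. A call has 1 to 12 rows; each row is the pose to reach, as a shift and turn from the pose measured when the call began, along the tool's axes at that moment; what a row does not reach only later rows make up. A row lasts 1/8 s, in which the tool goes at most 62.5 mm and 10.7 degrees, less where a joint would pass 70% of its speed; a pose out of reach is approached as far as the arm can. A call with a gripper value outside its range is refused whole. The fingers move at their own pace and stop on an object; "squeeze" is the grip in N (left out, the last holds). Time passes only in rows, so rows that repeat a pose let the fingers close. It gives the time, the measured TCP pose, the force and the opening at its end, in the units of the state.
- telemetry.observe(): the state, without advancing time (a new reading comes with each control period).
- cams.snapshot(name): name is "scene" or "top"; returns the picture (400x640x3 uint8, red, green, blue); there is no depth.
- cams.calibration(name): a dict with "K" (3x3 intrinsics, pixels), "R" (3x3) and "t" (3): a world point X has camera coordinates R X + t. Camera axes: x right, y down, z forward; pixel columns grow to the right and rows downward; lengths in m; the calibration is good to about 2 mm. A picture is of the moment at which its call begins. calibration takes no time and is no camera call.
- env.job_done(): hands the job in, once; it reports no verdict.
The state is a dict: "t": time; "qpos": joint angles; "qvel": joint speeds; "effort": joint torques, N m; "eef_pos": TCP position; "tcp_rot": TCP orientation; "wrist_force": force on the tool from outside, world axes, zero at the start; "torque": the same for the moment, N m; "gripper_width": opening from 0.0 (shut) to 1.0 (fully open).
Only numpy, scipy, OpenCV 4.12 (cv2) and the standard library are available. Lean on these libraries where they do the work, as an engineer would, in place of code of your own. Each camera call takes 0.05 s, during which the arm holds its last target. There are 200 camera calls.

## Working session

There is one attempt and no reset: what is moved stays moved. The work goes in short steps, Python scripts to look and compute and a tool call to move; the robot and the scene stay as the last step left them, time stands still between calls to the robot, and variables do not carry over. Pictures are saved under pics/ and viewed, about 8 in all and at most 12, crops included, and the job is handed in when it is done.

Besides the shell and the picture viewer there is one more tool, called after "Emit:" as a command line: name --argument value ..., lists and objects as JSON in quotes. jog_arm: Moves the arm, as the interface text tells. Its arguments: {"type":"object","properties":{"commands":{"type":"array"},"squeeze":{"type":"number"}},"required":["commands"]}

```bash
mkdir -p pics; python3 - <<'E'
from bench import telemetry, cams
import cv2
for n in("scene","top"):
    cv2.imwrite(f"pics/{n}0.png",cams.snapshot(n)[:,:,::-1]); c=cams.calibration(n); print(n,c)
s=telemetry.observe(); print(s)
E
```

```text
scene {'K': array([[493.16091604,   0.        , 326.42758537],
       [  0.        , 493.16091604, 203.14222326],
       [  0.        ,   0.        ,   1.        ]]), 'R': array([[ 0.19137863,  0.98151473,  0.00174958],
       [ 0.74247129, -0.14360292, -0.65430465],
       [-0.64195841,  0.12651894, -0.75622904]]), 't': array([-0.12223246, -0.26226464,  1.6990401 ])}
top {'K': array([[480.4622645 ,   0.        , 319.2331435 ],
       [  0.        , 480.4622645 , 197.10784731],
       [  0.        ,   0.        ,   1.        ]]), 'R': array([[ 0.0102874 , -0.99972127,  0.02124993],
       [-0.99558548, -0.01222291, -0.09305994],
       [ 0.09329374, -0.02019878, -0.99543372]]), 't': array([0.00576286, 0.52689926, 1.53378039])}
{'t': 0.1, 'qpos': array([-1.21420108,  0.52193383, -0.03631638,  1.59993191,  0.02123112,
        1.02107865, -0.11281091]), 'qvel': array([-1.43472598e-03, -1.14556602e-03, -5.50498079e-06, -1.65814063e-03,
       -2.21500250e-04, -3.28282750e-04, -3.41944185e-04]), 'effort': array([ 5.40859808e-03, -9.28483558e+01,  1.98496185e+00, -3.70537162e+01,
        1.82598241e-02,  5.33529615e-03, -6.62008893e-05]), 'eef_pos': array([0.25865564, 0.56868048, 0.25580306]), 'tcp_rot': array([-1.38202082, -0.88878327,  0.89002389]), 'wrist_force': array([-0.22853663, -0.04144331,  1.04463819]), 'torque': array([0.00541071, 0.00288106, 0.05266215]), 'gripper_width': 1.0023741310261212}
```

View pics/scene0.png

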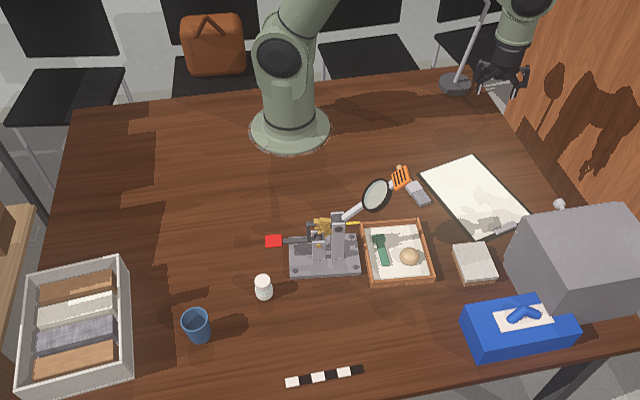

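View pics/top0.png

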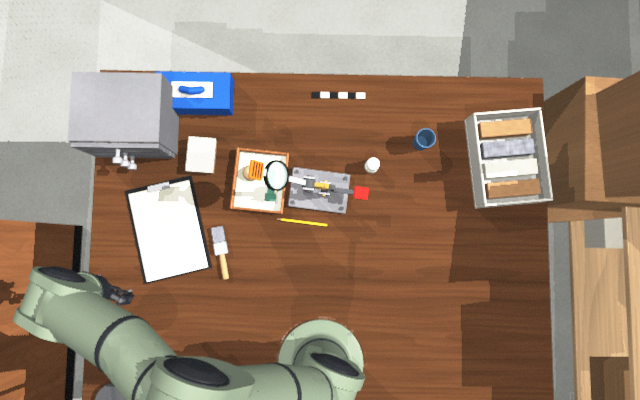

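The scene view shows the red tab near (273,241), the orange pad near (401,178), the jar at (263,287) and the finds tray at (398,252). In the top view the tab is at (361,193), the pad at (257,170) and the pencil at (303,222). Next I'll triangulate these.

```bash
cat > h.py <<'E'
import numpy as np, cv2
from bench import telemetry, cams
from scipy.spatial.transform import Rotation as Ro
C={n:cams.calibration(n) for n in("scene","top")}
def P(n): return C[n]["K"]@np.c_[C[n]["R"],C[n]["t"]]
def tri(a,b):
    X=cv2.triangulatePoints(P("scene"),P("top"),np.array(a,float),np.array(b,float))[:,0]; return X[:3]/X[3]
def proj(n,X):
    v=P(n)@np.r_[X,1]; return v[:2]/v[2]
def atz(n,uv,z):
    c=C[n]; d=c["R"].T@np.linalg.inv(c["K"])@np.r_[uv,1]; o=-c["R"].T@c["t"]; return o+d*(z-o[2])/d[2]
def mask(im,lo,hi,roi):
    h=cv2.cvtColor(im,cv2.COLOR_RGB2HSV); m=cv2.inRange(h,lo,hi); r=np.zeros_like(m); x0,y0,x1,y1=roi; r[y0:y1,x0:x1]=m[y0:y1,x0:x1]
    ys,xs=np.nonzero(r); return xs.mean(),ys.mean(),len(xs),(xs.min(),ys.min(),xs.max(),ys.max())
def state():
    s=telemetry.observe(); R=Ro.from_rotvec(s["tcp_rot"]).as_matrix(); return s,R
E
python3 - <<'E'
from h import *
s,R=state(); print(R.round(3), s["eef_pos"])
S=cv2.imread("pics/scene0.png")[:,:,::-1].copy();T=cv2.imread("pics/top0.png")[:,:,::-1].copy()
rs=mask(S,(0,170,120),(5,255,255),(255,225,290,255));rt=mask(T,(0,170,120),(5,255,255),(345,180,375,205))
os_=mask(S,(6,180,150),(18,255,255),(385,160,415,195));ot=mask(T,(6,180,150),(18,255,255),(247,158,266,182))
for r in(rs,rt,os_,ot):print(r)
print("tab",tri(rs[:2],rt[:2]),atz("top",rt[:2],.095),atz("scene",rs[:2],.095)); print("pad",tri(os_[:2],ot[:2]))
a=cv2.resize(S[150:310,240:440],(800,640))[:,:,::-1]; b=cv2.resize(T[130:240,225:390],(800,533))[:,:,::-1]
cv2.imwrite("pics/z.png",cv2.resize(np.hstack([cv2.resize(a,(400,320)),cv2.resize(b,(400,320))]),(800,320)) )
cv2.imwrite("pics/zt.png",b)
E
```

```text
[[ 0.414 -0.    -0.91 ]
 [ 0.91  -0.001  0.414]
 [-0.001 -1.    -0.   ]] [0.25865564 0.56868048 0.25580306]
(np.float64(273.03636363636366), np.float64(240.38181818181818), 220, (np.int64(265), np.int64(234), np.int64(281), np.int64(247)))
(np.float64(360.85026737967917), np.float64(192.50802139037432), 187, (np.int64(354), np.int64(186), np.int64(368), np.int64(199)))
(np.float64(397.0), np.float64(181.75), 4, (np.int64(393), np.int64(181), np.int64(409), np.int64(183)))
(np.float64(255.63243243243244), np.float64(169.94054054054055), 185, (np.int64(248), np.int64(160), np.int64(262), np.int64(179)))
tab [ 0.53667949 -0.11878375  0.0872005 ] [ 0.53612228 -0.11593384  0.095     ] [ 0.54213832 -0.12075253  0.095     ]
pad [0.57266083 0.18419456 0.28458908]
```

View pics/zt.png

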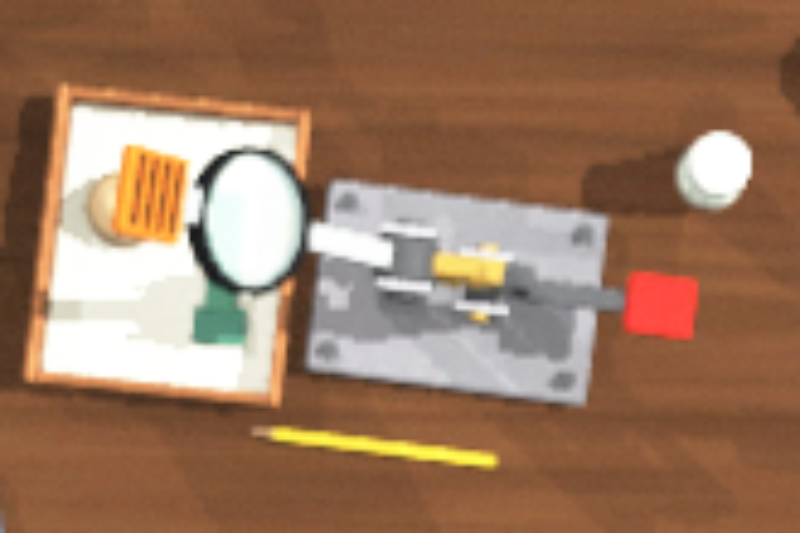

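The top zoom shows the arm reaching left, tilted about 7° in the image. The tab is at (660,305), the post top near (410,255), the pad at (153,195) and the jar at (715,170). Now the arm direction, hinge and pad position.

```bash
python3 - <<'E'
from h import *
f=lambda x,y:(225+x*165/800,130+y*110/533)
B=[atz("top",f(*p),.018)[:2] for p in((330,180),(607,213),(587,405),(306,370))]
d=(B[0]-B[1]+B[3]-B[2]);d/=np.linalg.norm(d);print("base",np.mean(B,0),"dir",d,np.degrees(np.arctan2(d[1],d[0])))
T=np.array([atz("top",f(*p),.03)[:2] for p in((62,86),(308,112),(280,405),(28,380))]);t=T[0]-T[1]+T[3]-T[2];print("traydir",t/np.linalg.norm(t))
print("post",atz("top",f(410,257),.155))
tab=np.array([.538,-.117]);print("tab+115",tab+.115*d)
S=cv2.imread("pics/scene0.png")[:,:,::-1].copy()
o=mask(S,(4,110,120),(20,255,255),(388,160,412,192));print(o)
print("pad",tri(o[:2],(255.9,169.9)))
print("jar top",tri((263,278),(372.5,163)))
cv2.imwrite("pics/zs.png",cv2.resize(S[150:310,240:440],(800,640))[:600,:,::-1])
for th in(.03,.1,.17):
    s=.85-th; h=atz("top",f(410,257),.155)[:2]; X=np.r_[h+d*(.205*np.cos(s)-.006*np.sin(s)),.15+.205*np.sin(s)+.006*np.cos(s)]
    print(th,X,proj("scene",X),proj("top",X))
E
```

```text
base [0.5500853  0.01131064] dir [0.10920958 0.99401875] 83.73024662388244
traydir [0.08994575 0.99594667]
post [0.5562847  0.04358438 0.155     ]
tab+115 [ 0.5505591  -0.00268784]
(np.float64(400.0938864628821), np.float64(173.85807860262008), 458, (np.int64(388), np.int64(160), np.int64(411), np.int64(191)))
pad [0.57040791 0.1851401  0.30786471]
jar top [ 0.63335623 -0.15730678  0.06926459]
0.03 [0.57107916 0.17824259 0.30397822] [397.67258518 175.63943858] [259.18019699 170.05301058]
0.1 [0.57221908 0.18861807 0.29412608] [401.6871823  178.35981404] [255.69659267 170.12804931]
0.17 [0.57328095 0.19828317 0.28356801] [405.30281619 181.2700197 ] [252.55795639 170.27281055]
```

View pics/zs.png

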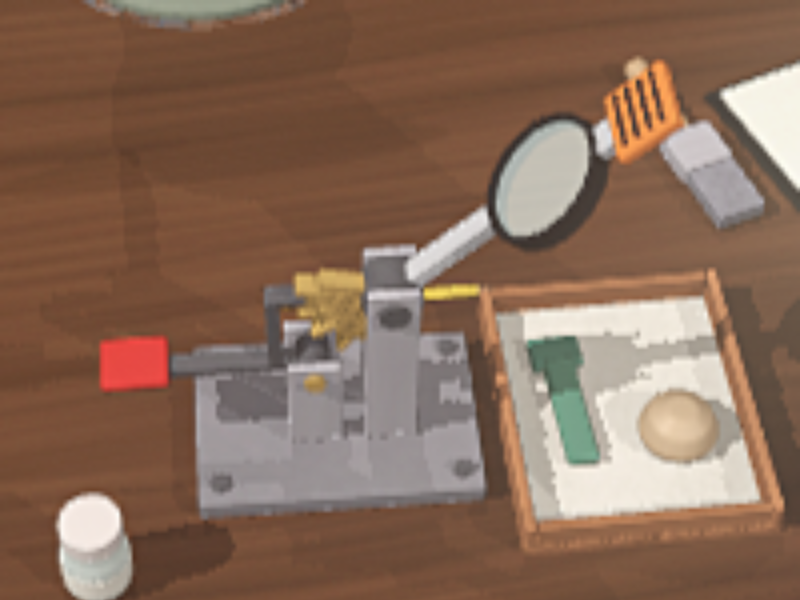

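Emit:
jog_arm --commands '[{"y": -0.05, "hand": 0}, {"y": -0.1, "hand": 0}, {"x": -0.04, "y": -0.1, "z": -0.04, "wy": -0.1, "hand": 0}, {"x": -0.08, "y": -0.1, "z": -0.08, "wy": -0.2, "hand": 0}, {"x": -0.12, "y": -0.1, "z": -0.13, "wy": -0.32, "hand": 0}, {"x": -0.16, "y": -0.1, "z": -0.17, "wy": -0.32, "hand": 0}, {"x": -0.2, "y": -0.1, "z": -0.21, "wy": -0.32, "hand": 0}, {"x": -0.24, "y": -0.1, "z": -0.25, "wy": -0.32, "hand": 0}, {"x": -0.28, "y": -0.1, "z": -0.295, "wy": -0.32, "hand": 0}, {"x": -0.32, "y": -0.1, "z": -0.34, "wy": -0.32, "hand": 0}, {"x": -0.36, "y": -0.1, "z": -0.38, "wy": -0.32, "hand": 0}, {"x": -0.4, "y": -0.1, "z": -0.42, "wy": -0.32, "hand": 0}]'

```text
$.commands[0]: bad value
```

```bash
cat >> h.py <<'E'
def goto(X,arm=(.105,.994)):
    s,R=state(); print("t",s["t"],"tcp",s["eef_pos"].round(4),"F",s["wrist_force"].round(2),"g",round(s["gripper_width"],3)); print("shift",(R.T@(np.array(X)-s["eef_pos"])).round(4))
    a=np.r_[arm,0]; x=a; y=np.array([0,0,-1.]); z=np.cross(x,y); print("turn",Ro.from_matrix(R.T@np.c_[x,y,z]).as_rotvec().round(3)); return s
E
python3 -c "
from h import *
goto([.538,-.122,.16])"
```

```text
t 0.1 tcp [0.2587 0.5687 0.2558] F [-0.23 -0.04  1.04] g 1.002
shift [-0.513   0.0963 -0.5402]
turn [-0.    -0.322 -0.001]
```

Emit:
jog_arm --commands '[{"x": 0.0, "y": -0.05, "z": 0.0, "wx": 0.0, "wy": 0.0, "wz": 0.0, "hand": 0.001}, {"x": 0.0, "y": -0.1, "z": 0.0, "wx": 0.0, "wy": 0.0, "wz": 0.0, "hand": 0.001}]'

```text
t: 0.35
eef_pos: [0.2586, 0.5684, 0.3566]
tcp_rot: [-1.383, -0.888, 0.891]
wrist_force: [0.7, 0.3, 0.0]
gripper_width: 0.606
```

Emit:
jog_arm --commands '[{"x": -0.03, "y": 0.0, "z": -0.03, "wx": 0.0, "wy": -0.1, "wz": 0.0, "hand": 0.001}, {"x": -0.07, "y": 0.0, "z": -0.07, "wx": 0.0, "wy": -0.2, "wz": 0.0, "hand": 0.001}, {"x": -0.11, "y": 0.0, "z": -0.115, "wx": 0.0, "wy": -0.32, "wz": 0.0, "hand": 0.001}, {"x": -0.15, "y": 0.0, "z": -0.16, "wx": 0.0, "wy": -0.32, "wz": 0.0, "hand": 0.001}, {"x": -0.19, "y": 0.0, "z": -0.2, "wx": 0.0, "wy": -0.32, "wz": 0.0, "hand": 0.001}, {"x": -0.23, "y": 0.0, "z": -0.24, "wx": 0.0, "wy": -0.32, "wz": 0.0, "hand": 0.001}, {"x": -0.27, "y": 0.0, "z": -0.285, "wx": 0.0, "wy": -0.32, "wz": 0.0, "hand": 0.001}, {"x": -0.31, "y": 0.0, "z": -0.325, "wx": 0.0, "wy": -0.32, "wz": 0.0, "hand": 0.001}, {"x": -0.35, "y": 0.0, "z": -0.37, "wx": 0.0, "wy": -0.32, "wz": 0.0, "hand": 0.001}, {"x": -0.39, "y": 0.0, "z": -0.41, "wx": 0.0, "wy": -0.32, "wz": 0.0, "hand": 0.001}, {"x": -0.43, "y": 0.0, "z": -0.45, "wx": 0.0, "wy": -0.32, "wz": 0.0, "hand": 0.001}, {"x": -0.47, "y": 0.0, "z": -0.5, "wx": 0.0, "wy": -0.32, "wz": 0.0, "hand": 0.001}]'

```text
t: 1.85
eef_pos: [0.5187, -0.0666, 0.358]
tcp_rot: [-1.259, -1.129, 1.133]
wrist_force: [1.2, 1.1, 0.1]
gripper_width: 0.012
```

```bash
python3 -c "
from h import *
goto([.538,-.122,.16])"
```

```text
t 1.85 tcp [ 0.5187 -0.0666  0.358 ] F [1.18 1.08 0.08] g 0.012
shift [-0.0527  0.1981 -0.0251]
turn [-0.    -0.001 -0.002]
```

Emit:
jog_arm --commands '[{"x": -0.035, "y": 0.02, "z": -0.018, "wx": 0, "wy": 0, "wz": 0, "hand": 0.001}, {"x": -0.053, "y": 0.06, "z": -0.025, "wx": 0, "wy": 0, "wz": 0, "hand": 0.001}, {"x": -0.053, "y": 0.1, "z": -0.025, "wx": 0, "wy": 0, "wz": 0, "hand": 0.001}, {"x": -0.053, "y": 0.14, "z": -0.025, "wx": 0, "wy": 0, "wz": 0, "hand": 0.001}, {"x": -0.053, "y": 0.18, "z": -0.025, "wx": 0, "wy": 0, "wz": 0, "hand": 0.001}, {"x": -0.053, "y": 0.198, "z": -0.025, "wx": 0, "wy": 0, "wz": 0, "hand": 0.001}, {"x": -0.053, "y": 0.198, "z": -0.025, "wx": 0, "wy": 0, "wz": 0, "hand": 0.001}]'

```text
t: 2.72
eef_pos: [0.537, -0.1223, 0.1589]
tcp_rot: [-1.257, -1.127, 1.134]
wrist_force: [0.2, -0.4, 0.6]
gripper_width: 0.011
```

```bash
python3 -c "
from h import *
goto([.538,-.122,.12])
S=cams.snapshot('scene');T=cams.snapshot('top')
cv2.imwrite('pics/a.png',np.hstack([cv2.resize(S[180:300,220:340],(400,400)),cv2.resize(T[140:240,310:410],(400,400))])[:,:,::-1])"
```

```text
t 2.725 tcp [ 0.537  -0.1223  0.1589] F [ 0.23 -0.39  0.65] g 0.011
shift [ 0.0005  0.0389 -0.001 ]
turn [-0.003 -0.001 -0.002]
```

View pics/a.png

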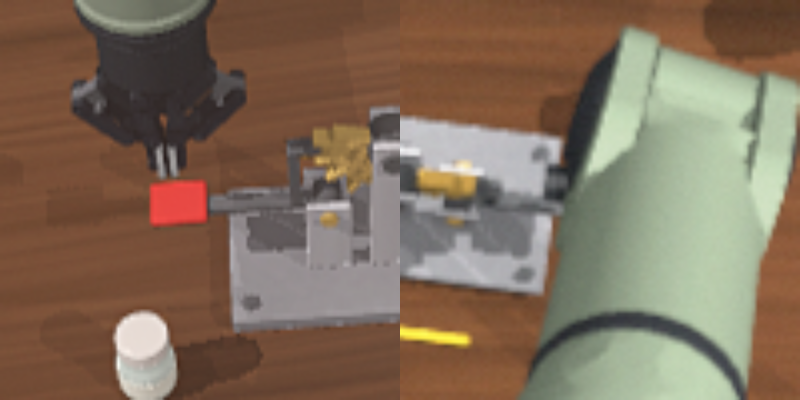

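The scene crop shows the closed fingertips at (167,175) directly above the tab at (178,203), so they are lined up. Pressing down in steps.

Emit:
jog_arm --commands '[{"x": 0, "y": 0.015, "z": -0.001, "wx": 0, "wy": 0, "wz": 0, "hand": 0.001}, {"x": 0, "y": 0.025, "z": -0.001, "wx": 0, "wy": 0, "wz": 0, "hand": 0.001}, {"x": 0, "y": 0.032, "z": -0.001, "wx": 0, "wy": 0, "wz": 0, "hand": 0.001}, {"x": 0, "y": 0.038, "z": -0.001, "wx": 0, "wy": 0, "wz": 0, "hand": 0.001}, {"x": 0, "y": 0.044, "z": -0.001, "wx": 0, "wy": 0, "wz": 0, "hand": 0.001}, {"x": 0, "y": 0.05, "z": -0.001, "wx": 0, "wy": 0, "wz": 0, "hand": 0.001}, {"x": 0, "y": 0.055, "z": -0.001, "wx": 0, "wy": 0, "wz": 0, "hand": 0.001}, {"x": 0, "y": 0.06, "z": -0.001, "wx": 0, "wy": 0, "wz": 0, "hand": 0.001}]'

```text
t: 3.82
eef_pos: [0.539, -0.1226, 0.1004]
tcp_rot: [-1.259, -1.13, 1.132]
wrist_force: [0.1, 1.3, 1.0]
gripper_width: 0.009
```

Emit:
jog_arm --commands '[{"x": 0, "y": 0.005, "z": 0, "wx": 0, "wy": 0, "wz": 0, "hand": 0.001}, {"x": 0, "y": 0.009, "z": 0, "wx": 0, "wy": 0, "wz": 0, "hand": 0.001}, {"x": 0, "y": 0.012, "z": 0, "wx": 0, "wy": 0, "wz": 0, "hand": 0.001}, {"x": 0, "y": 0.015, "z": 0, "wx": 0, "wy": 0, "wz": 0, "hand": 0.001}]'

```text
t: 4.32
eef_pos: [0.5391, -0.1227, 0.0853]
tcp_rot: [-1.259, -1.13, 1.132]
wrist_force: [0.0, 0.7, 1.7]
gripper_width: 0.012
```

```bash
python3 -c "
from h import *
s=goto([.538,-.122,.08])
S=cams.snapshot('scene')
r=mask(S,(0,170,120),(5,255,255),(250,220,295,275));print(r)
cv2.imwrite('pics/b.png',cv2.resize(S[180:300,220:340],(500,500))[:,:,::-1])"
```

```text
t 4.325 tcp [ 0.5391 -0.1227  0.0853] F [0.05 0.74 1.73] g 0.012
shift [0.0005 0.0052 0.0012]
turn [ 0.    -0.001 -0.002]
(np.float64(277.11290322580646), np.float64(249.04032258064515), 124, (np.int64(268), np.int64(241), np.int64(283), np.int64(255)))
```

View pics/b.png

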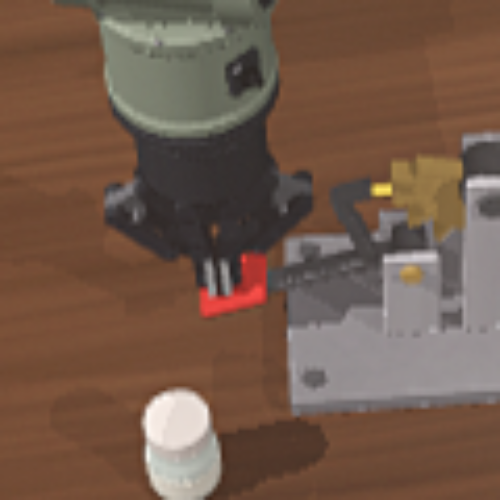

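The tab at (235,285) has swung well down and the pawl tooth is clear of the brass teeth. The stop isn't reached yet, so I'll keep pressing gently.

Emit:
jog_arm --commands '[{"x": 0, "y": 0.003, "z": 0, "wx": 0, "wy": 0, "wz": 0, "hand": 0.001}, {"x": 0, "y": 0.005, "z": 0, "wx": 0, "wy": 0, "wz": 0, "hand": 0.001}, {"x": 0, "y": 0.005, "z": 0, "wx": 0, "wy": 0, "wz": 0, "hand": 0.001}]'

```text
t: 4.75
eef_pos: [0.5389, -0.1227, 0.0798]
tcp_rot: [-1.259, -1.129, 1.132]
wrist_force: [-1.2, 0.1, -0.3]
gripper_width: 0.012
```

Emit:
jog_arm --commands '[{"x": 0, "y": 0.002, "z": 0, "wx": 0, "wy": 0, "wz": 0, "hand": 0.001}, {"x": 0, "y": 0.003, "z": 0, "wx": 0, "wy": 0, "wz": 0, "hand": 0.001}, {"x": 0, "y": 0.003, "z": 0, "wx": 0, "wy": 0, "wz": 0, "hand": 0.001}]'

```text
t: 5.12
eef_pos: [0.5392, -0.1225, 0.0773]
tcp_rot: [-1.259, -1.13, 1.132]
wrist_force: [-1.9, 1.5, 14.0]
gripper_width: 0.012
```

The stop is reached, with 14 N on the wrist. Lifting clear and going above the pad.

Emit:
jog_arm --commands '[{"x": 0, "y": -0.02, "z": 0, "wx": 0, "wy": 0, "wz": 0, "hand": 0.001}, {"x": 0, "y": -0.07, "z": 0, "wx": 0, "wy": 0, "wz": 0, "hand": 0.001}, {"x": 0, "y": -0.12, "z": 0, "wx": 0, "wy": 0, "wz": 0, "hand": 0.001}, {"x": 0, "y": -0.17, "z": 0, "wx": 0, "wy": 0, "wz": 0, "hand": 0.001}, {"x": 0, "y": -0.22, "z": 0, "wx": 0, "wy": 0, "wz": 0, "hand": 0.001}, {"x": 0, "y": -0.265, "z": 0, "wx": 0, "wy": 0, "wz": 0, "hand": 0.001}, {"x": 0.03, "y": -0.29, "z": 0, "wx": 0, "wy": 0, "wz": 0, "hand": 0.001}, {"x": 0.08, "y": -0.29, "z": 0, "wx": 0, "wy": 0, "wz": 0, "hand": 0.001}, {"x": 0.13, "y": -0.29, "z": 0, "wx": 0, "wy": 0, "wz": 0, "hand": 0.001}, {"x": 0.18, "y": -0.29, "z": 0, "wx": 0, "wy": 0, "wz": 0, "hand": 0.001}, {"x": 0.23, "y": -0.29, "z": 0, "wx": 0, "wy": 0, "wz": 0, "hand": 0.001}, {"x": 0.28, "y": -0.29, "z": 0, "wx": 0, "wy": 0, "wz": 0, "hand": 0.001}]'

```text
t: 6.62
eef_pos: [0.5687, 0.158, 0.3667]
tcp_rot: [-1.259, -1.13, 1.132]
wrist_force: [0.1, -0.4, 0.2]
gripper_width: 0.007
```

```bash
cat >> h.py <<'E'
H=np.array([.5563,.0436]);D=np.array([.105,.994])
def path(th,off=-.005,up=.025):
    s=.85-th; return np.r_[H+D*(.205*np.cos(s)-.006*np.sin(s)+off),.15+.205*np.sin(s)+.006*np.cos(s)+up]
E
python3 - <<'E'
from h import *
s=goto(path(.09)+[0,0,.04])
S=cams.snapshot('scene');T=cams.snapshot('top')
cv2.imwrite('pics/c.png',np.hstack([cv2.resize(S[130:270,250:440],(542,400)),cv2.resize(T[130:240,225:295],(255,400))])[:,:,::-1])
E
```

```text
t 6.625 tcp [0.5687 0.158  0.3667] F [ 0.11 -0.41  0.16] g 0.007
shift [0.0244 0.0061 0.0004]
turn [ 0.    -0.001 -0.002]
```

View pics/c.png

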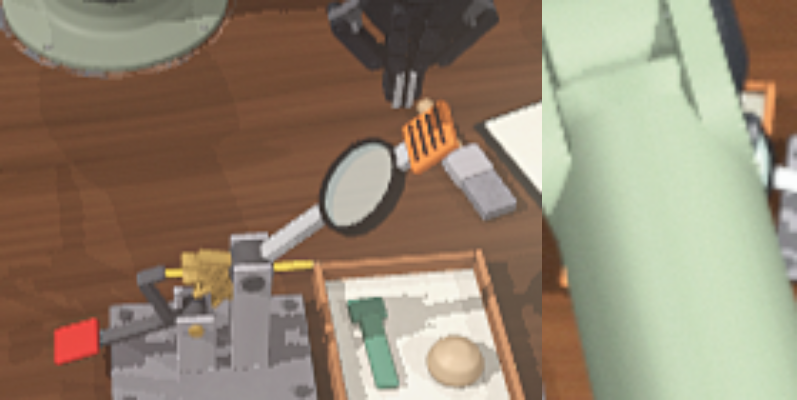

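The red tab at (78,340) stays down. The arm is still up, with the pad at (430,137) below the tips at (402,90). Next I'll work out the arc.

```bash
python3 - <<'E'
from h import *
s,R=state()
for th in np.r_[-.1,np.arange(0,.96,.05)]: print(th.round(2),(R.T@(path(th)-s["eef_pos"])).round(4))
E
```

```text
-0.1 [-0.01    0.0206 -0.0006]
0.0 [ 0.0064  0.0329 -0.0007]
0.05 [ 0.0142  0.0396 -0.0008]
0.1 [ 0.0215  0.0467 -0.0008]
0.15 [ 0.0286  0.0542 -0.0009]
0.2 [ 0.0352  0.062  -0.0009]
0.25 [ 0.0414  0.0701 -0.0009]
0.3 [ 0.0473  0.0786 -0.001 ]
0.35 [ 0.0527  0.0873 -0.001 ]
0.4 [ 0.0576  0.0963 -0.0011]
0.45 [ 0.0621  0.1055 -0.0011]
0.5 [ 0.0662  0.1149 -0.0012]
0.55 [ 0.0697  0.1245 -0.0012]
0.6 [ 0.0728  0.1343 -0.0012]
0.65 [ 0.0754  0.1442 -0.0012]
0.7 [ 0.0775  0.1543 -0.0013]
0.75 [ 0.079   0.1644 -0.0013]
0.8 [ 0.0801  0.1746 -0.0013]
0.85 [ 0.0807  0.1848 -0.0013]
0.9 [ 0.0807  0.1951 -0.0013]
0.95 [ 0.0803  0.2053 -0.0013]
```

Emit:
jog_arm --commands '[{"x": 0.015, "y": 0.0, "z": 0, "wx": 0, "wy": 0, "wz": 0, "hand": 0.001}, {"x": 0.024, "y": 0.01, "z": 0, "wx": 0, "wy": 0, "wz": 0, "hand": 0.001}, {"x": 0.024, "y": 0.02, "z": 0, "wx": 0, "wy": 0, "wz": 0, "hand": 0.001}, {"x": 0.024, "y": 0.025, "z": 0, "wx": 0, "wy": 0, "wz": 0, "hand": 0.001}, {"x": 0.024, "y": 0.025, "z": 0, "wx": 0, "wy": 0, "wz": 0, "hand": 0.001}]'

```text
t: 7.35
eef_pos: [0.5705, 0.1855, 0.3405]
tcp_rot: [-1.254, -1.133, 1.136]
wrist_force: [-0.1, 1.8, 0.5]
gripper_width: 0.012
```

```bash
python3 - <<'E'
from h import *
s,R=state(); print(s["eef_pos"],s["wrist_force"])
for th in np.r_[np.arange(0,.96,.05)]: print(th.round(2),(R.T@(path(th)-s["eef_pos"])).round(4))
E
```

```text
[0.5705439  0.18548905 0.34052528] [-0.10026129  1.77699507  0.4958131 ]
0.0 [-0.0169  0.0076 -0.0007]
0.05 [-0.0091  0.0143 -0.0007]
0.1 [-0.0017  0.0214 -0.0008]
0.15 [ 0.0053  0.0289 -0.0008]
0.2 [ 0.0119  0.0367 -0.0009]
0.25 [ 0.0182  0.0448 -0.0009]
0.3 [ 0.024   0.0532 -0.0009]
0.35 [ 0.0294  0.062  -0.001 ]
0.4 [ 0.0344  0.0709 -0.001 ]
0.45 [ 0.0389  0.0801 -0.0011]
0.5 [ 0.0429  0.0896 -0.0011]
0.55 [ 0.0465  0.0992 -0.0011]
0.6 [ 0.0495  0.1089 -0.0012]
0.65 [ 0.0521  0.1189 -0.0012]
0.7 [ 0.0542  0.1289 -0.0012]
0.75 [ 0.0558  0.139  -0.0013]
0.8 [ 0.0569  0.1492 -0.0013]
0.85 [ 0.0574  0.1595 -0.0013]
0.9 [ 0.0575  0.1697 -0.0013]
0.95 [ 0.057   0.18   -0.0013]
```

Emit:
jog_arm --commands '[{"x": -0.002, "y": 0.008, "z": -0.001, "wx": 0, "wy": 0, "wz": 0, "hand": 0.001}, {"x": -0.002, "y": 0.015, "z": -0.001, "wx": 0, "wy": 0, "wz": 0, "hand": 0.001}, {"x": -0.002, "y": 0.021, "z": -0.001, "wx": 0, "wy": 0, "wz": 0, "hand": 0.001}, {"x": 0.005, "y": 0.029, "z": -0.001, "wx": 0, "wy": 0, "wz": 0, "hand": 0.001}, {"x": 0.012, "y": 0.037, "z": -0.001, "wx": 0, "wy": 0, "wz": 0, "hand": 0.001}, {"x": 0.018, "y": 0.045, "z": -0.001, "wx": 0, "wy": 0, "wz": 0, "hand": 0.001}, {"x": 0.024, "y": 0.053, "z": -0.001, "wx": 0, "wy": 0, "wz": 0, "hand": 0.001}, {"x": 0.029, "y": 0.062, "z": -0.001, "wx": 0, "wy": 0, "wz": 0, "hand": 0.001}]'

```text
t: 8.35
eef_pos: [0.5743, 0.2148, 0.2779]
tcp_rot: [-1.254, -1.134, 1.136]
wrist_force: [1.4, -0.2, 3.0]
gripper_width: 0.014
```

```bash
python3 - <<'E'
from h import *
s,R=state(); print(s["eef_pos"],s["wrist_force"])
for th in np.r_[np.arange(.35,.96,.05)]: print(th.round(2),(R.T@(path(th)-s["eef_pos"])).round(4))
S=cams.snapshot('scene')
cv2.imwrite('pics/d.png',cv2.resize(S[130:270,250:440],(760,560))[:,:,::-1])
E
```

```text
[0.57433829 0.21482755 0.27790795] [ 1.41401703 -0.19049095  2.99021254]
0.35 [-0.0002 -0.0006 -0.    ]
0.4 [ 0.0047  0.0083 -0.0001]
0.45 [ 0.0092  0.0175 -0.0001]
0.5 [ 0.0133  0.027  -0.0002]
0.55 [ 0.0168  0.0366 -0.0002]
0.6 [ 0.0199  0.0464 -0.0002]
0.65 [ 0.0225  0.0563 -0.0003]
0.7 [ 0.0246  0.0663 -0.0003]
0.75 [ 0.0262  0.0765 -0.0003]
0.8 [ 0.0272  0.0867 -0.0003]
0.85 [ 0.0278  0.0969 -0.0004]
0.9 [ 0.0278  0.1071 -0.0004]
0.95 [ 0.0274  0.1174 -0.0004]
```

View pics/d.png

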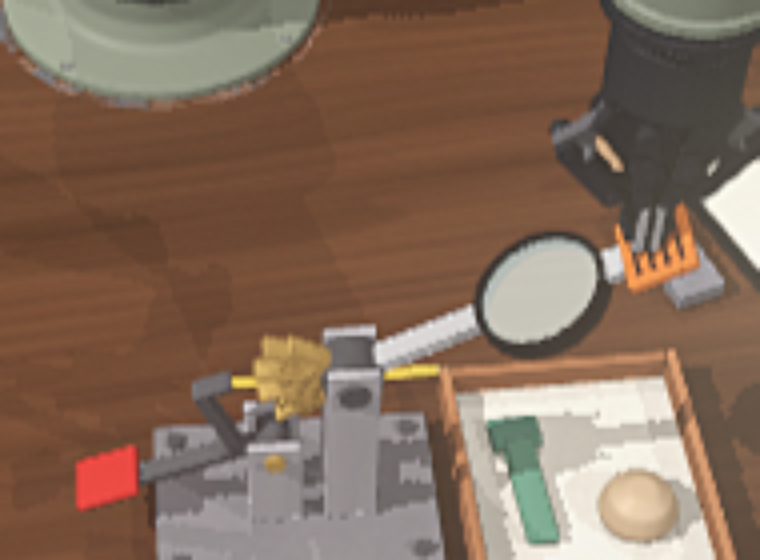

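The tips at (650,235) sit on the orange pad, clear of the lens ring. The arm is following down and the tab stays down, so I'll continue the arc.

Emit:
jog_arm --commands '[{"x": 0.005, "y": 0.008, "z": 0, "wx": 0, "wy": 0, "wz": 0, "hand": 0.001}, {"x": 0.009, "y": 0.017, "z": 0, "wx": 0, "wy": 0, "wz": 0, "hand": 0.001}, {"x": 0.013, "y": 0.027, "z": 0, "wx": 0, "wy": 0, "wz": 0, "hand": 0.001}, {"x": 0.017, "y": 0.037, "z": 0, "wx": 0, "wy": 0, "wz": 0, "hand": 0.001}, {"x": 0.02, "y": 0.046, "z": 0, "wx": 0, "wy": 0, "wz": 0, "hand": 0.001}, {"x": 0.023, "y": 0.056, "z": 0, "wx": 0, "wy": 0, "wz": 0, "hand": 0.001}, {"x": 0.025, "y": 0.066, "z": 0, "wx": 0, "wy": 0, "wz": 0, "hand": 0.001}, {"x": 0.026, "y": 0.076, "z": 0, "wx": 0, "wy": 0, "wz": 0, "hand": 0.001}, {"x": 0.027, "y": 0.086, "z": 0, "wx": 0, "wy": 0, "wz": 0, "hand": 0.001}, {"x": 0.028, "y": 0.093, "z": 0, "wx": 0, "wy": 0, "wz": 0, "hand": 0.001}, {"x": 0.028, "y": 0.098, "z": 0, "wx": 0, "wy": 0, "wz": 0, "hand": 0.001}, {"x": 0.028, "y": 0.1, "z": 0, "wx": 0, "wy": 0, "wz": 0, "hand": 0.001}]'

```text
t: 9.9
eef_pos: [0.5763, 0.2433, 0.1765]
tcp_rot: [-1.253, -1.133, 1.138]
wrist_force: [1.1, 0.3, 3.1]
gripper_width: 0.012
```

Emit:
jog_arm --commands '[{"x": 0, "y": 0.002, "z": 0, "wx": 0, "wy": 0, "wz": 0, "hand": 0.001}, {"x": 0, "y": 0.004, "z": 0, "wx": 0, "wy": 0, "wz": 0, "hand": 0.001}, {"x": 0, "y": 0.005, "z": 0, "wx": 0, "wy": 0, "wz": 0, "hand": 0.001}, {"x": 0, "y": 0.005, "z": 0, "wx": 0, "wy": 0, "wz": 0, "hand": 0.001}]'

```text
t: 10.4
eef_pos: [0.5763, 0.2433, 0.1715]
tcp_rot: [-1.253, -1.133, 1.138]
wrist_force: [1.0, -0.4, 1.2]
gripper_width: 0.015
```

Emit:
jog_arm --commands '[{"x": 0, "y": 0.001, "z": 0, "wx": 0, "wy": 0, "wz": 0, "hand": 0.001}, {"x": 0, "y": 0.002, "z": 0, "wx": 0, "wy": 0, "wz": 0, "hand": 0.001}, {"x": 0, "y": 0.003, "z": 0, "wx": 0, "wy": 0, "wz": 0, "hand": 0.001}, {"x": 0, "y": 0.003, "z": 0, "wx": 0, "wy": 0, "wz": 0, "hand": 0.001}]'

```text
t: 10.9
eef_pos: [0.5766, 0.2433, 0.1704]
tcp_rot: [-1.253, -1.134, 1.137]
wrist_force: [-8.6, -4.2, 30.8]
gripper_width: 0.011
```

The bottom stop is reached: 31 N on the wrist, with z at the predicted height. Backing off straight up.

Emit:
jog_arm --commands '[{"x": 0, "y": -0.005, "z": 0, "wx": 0, "wy": 0, "wz": 0, "hand": 0.001}, {"x": 0, "y": -0.02, "z": 0, "wx": 0, "wy": 0, "wz": 0, "hand": 0.001}, {"x": 0, "y": -0.06, "z": 0, "wx": 0, "wy": 0, "wz": 0, "hand": 0.001}, {"x": 0, "y": -0.11, "z": 0, "wx": 0, "wy": 0, "wz": 0, "hand": 0.001}, {"x": 0, "y": -0.15, "z": 0, "wx": 0, "wy": 0, "wz": 0, "hand": 0.001}, {"x": 0, "y": -0.15, "z": 0, "wx": 0, "wy": 0, "wz": 0, "hand": 0.001}, {"x": 0, "y": -0.15, "z": 0, "wx": 0, "wy": 0, "wz": 0, "hand": 0.001}]'

```text
t: 11.78
eef_pos: [0.5766, 0.2432, 0.3201]
tcp_rot: [-1.253, -1.134, 1.137]
wrist_force: [-0.2, 0.1, -0.2]
gripper_width: 0.016
```

```bash
python3 - <<'E'
from h import *
s,R=state(); print(s["eef_pos"],s["wrist_force"])
for th in (.84,.9): print(proj("scene",path(th,0,0)))
S=cams.snapshot('scene')
cv2.imwrite('pics/e.png',cv2.resize(S[120:360,160:520],(800,533))[:,:,::-1])
E
```

```text
[0.57662393 0.24319616 0.32014856] [-0.20655067  0.05481181 -0.17238601]
[418.44931309 214.20874803]
[417.79973987 217.30132581]
```

View pics/e.png

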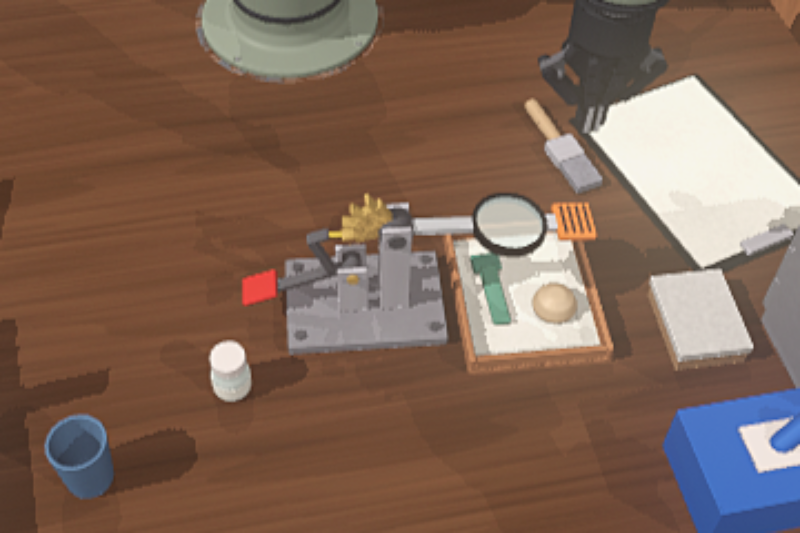

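The arm is level, with the pad at (574,220) in the crop, which is image (418,219) against a predicted (418,217). The tab at (259,287) is still down, nothing looks disturbed and the gripper is clear.

```bash
python3 -c "
from bench import env; print(env.job_done())"
```

```text
the job is handed in; nothing more can be done
None
```

The magnifier arm is down on its bottom stop with the ratchet still free, and I handed the job in at about 12 s of the 45 s allowed. The interface reports no verdict, so success rests on my own checks.

- **Pawl tab:** I pressed it with the closed fingertips until it met its stop, at about 14 N on the wrist. The last picture shows it still down.
- **Magnifier arm:** I pushed the orange pad down along its arc with about 3 N, at roughly 0.4 rad/s. At the bottom stop the force rose to 31 N on the fingertips. After release the pad sits at image position (418,219), against (418,217) predicted for the stop.
- **Lens and loose things:** In the pictures the fingers stayed clear of the lens ring. The bronze, stone, brush, jar, box and pot all look unmoved in the last picture. The pencil was last seen, unmoved, partway through the push, because the arm hides it in the final view. I judged these by eye and did not measure them.
- **Gripper:** It ended about 150 mm above the pad, touching nothing, with the wrist force near zero.

One command was refused at the start because rows need every field filled in; it moved nothing. No check failed.

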